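# Turn the stirrer up four clicks

## Task

Turn the stirring hotplate's click-stop dial up by exactly four clicks from where it stands (clockwise seen from above), pushing its orange finger lug round with a fingertip. Count the clicks and do not run past the fourth, not even to turn back; do not pinch the lug between the fingers. Leave the beaker on its plate and the two jars and the paper cup standing where they are, and finish with the dial resting in its click, clear of everything.

Things in the scene. Friction and masses are not known exactly. Their poses are not given: they have to be found in the camera images.
- stirrer: White stirring hotplate, fixed to the bench. Origin on the bench under the dial's axis, z up. Housing: x -80 to +80, y -75 to +235 mm in its own frame; flat deck 60 mm above the bench. A square heating plate (140 mm wide, centred 150 mm to +y of the dial's axis, top 82 mm above the bench) carries the beaker. Short blue ticks on the deck mark the dial's ten click positions.
- dial_centre (a point): On the dial's vertical axis, at the top of its flat black disc (102 mm across), 70 mm above the bench; a grey hub of 13 mm radius rises 4 mm more. Rests every 24 degrees, ten in all between end stops; it starts in one of the first four (lug 0 to 72 degrees clockwise of the stirrer's +x). Turning up is clockwise from above.
- lug_top (a point): Top of the orange finger lug, 40 mm out from the dial's axis, 25 mm above the disc; turns with the dial. The lug is an upright radial bar on the disc, 20 to 48 mm out from the axis, 16 mm thick across, 21 mm high, with an 8 mm rib along its middle standing 4 mm higher, marked by a white line.
- lug_back: Anticlockwise cheek of the lug (push it to turn up): plate 28 x 4 x 21 mm, origin at its centre, 34 mm out from the axis, 6 mm from the lug's mid-plane; x outward, y anticlockwise. Between rests the dial resists with up to 0.16 N m (about 5 N here); past halfway it snaps ahead of a slow finger into the next rest and stays there when left.
- lug_front: The cheek of the lug on its clockwise side, the same 28 x 4 x 21 mm plate; x outward, y anticlockwise.
- beaker: Loose clear glass beaker, 60 mm across and 70 mm tall, standing on the heating plate. Origin at the centre of its underside, z up.
- jar_red: Loose white specimen jar with a red lid, about 42 mm across and 62 mm tall, on the bench. Origin at the centre of its underside, z up.
- jar_yellow: Loose white specimen jar with a yellow lid, about 42 mm across and 62 mm tall, on the bench. Origin at the centre of its underside, z up.
- cup: Loose white paper cup, 70 mm across the rim and 80 mm tall, on the bench. Origin at the centre of its underside, z up.
Things that resemble listed ones, but are neither listed nor needed, are in the scene too. What is shaped like the jar_yellow but blue is not meant.

How it is judged:
At the end, for the whole second after the job is handed in: The dial rests in the fourth click clockwise of its start (within about 6 degrees); the beaker, both jars and the cup stand upright within 20 mm of where they were (distance of lug_top from where it was at the start of the episode between 0.0566 and 0.0622 m and angular speed of lug_back below 0.05 rad/s and z of beaker in the frame of stirrer above 0.079 m and angle between each of beaker, jar_red, jar_yellow, cup's own z axis and vertical below 0.1 rad and distance of each of beaker, jar_red, jar_yellow, cup from where it was at the start of the episode below 0.02 m); the robot touches nothing.
It fails at once if the dial is turned past the fourth click (more than half a click beyond) (distance of lug_top from where it was at the start of the episode above 0.0653 m).
It fails at once if the lug is pinched: the fingers press on both its cheeks at once (contact force between the fingers and lug_back above 0.5 N and contact force between the fingers and lug_front above 0.5 N).
It fails at once if the beaker, a jar or the cup is knocked, shoved or lifted by more than 30 mm (distance of any of beaker, jar_red, jar_yellow, cup from where it was at the start of the episode above 0.03 m).
It also fails if it takes over 51 s, if anything falls off the work surface, if the arm or the gripper's body presses on something with over 40 N, if the wrist force passes 120 N, or if a joint passes its speed limit or range.

## Robot

A 6-joint arm with a two-finger parallel gripper is mounted at the origin on the work surface. World frame = base frame: x ahead of the robot, y to its left, z up, the work surface at z = 0. Lengths are in m, angles in rad, forces in N, time in s.
With the tool pointing down it reaches from about 0.35 to 0.775 m from the base axis. Payload 5.5 kg.
Tool frame: the origin (TCP) lies midway between the tips of the shut fingers; the grasp point (between the pads) lies 19 mm behind it; z points along the fingers, y is the direction in which the jaws open and shut (so a half turn about z gives the same grasp; the last joint's range is limited). The gripper opens to 85 mm and grips with 20 to 120 N. Pads are 22 mm wide; open, the fingers measure 114 mm over their backs; the gripper's body (76 mm by 85 mm) begins 54 mm behind the grasp point. The pads swing forward as they close: fully open they stand 13 mm farther back than shut.
Start: joints at [-1.323, 0.313, 0.046, 1.304, 0, 1.431], TCP at [0.217, -0.532, 0.231] pointing down, gripper open.
Joint ranges: [-2.76, 2.76], [-0.86, 1.69], [-1.03, 1.26], [-2.2, 2.34], [-1.47, 1.5], [-3.14, 3.14]. Speed limits (rad/s): [2.57, 2.57, 3.14, 3.14, 3.14, 3.14].

## Interface

Orientations are given as a unit quaternion [w, x, y, z].
In Python, from workcell import env gives the robot as it stands.
- The arm moves only by the shell command python3 -m creep 'ROWS' [OPENING] [FORCE]. ROWS is JSON, a list of rows, each a list of 6 numbers: the shift along the tool's x, y, z in m, then the turn, a rotation vector about the tool's x, y, z in degrees. A call has exactly 8 rows; each row is the pose to reach, as a shift and turn from the pose commanded when the call began, along the tool's axes at that moment; what a row does not reach only later rows make up. A row lasts 1/10 s, in which the tool goes at most 50 mm and 8.59 degrees, less where a joint would pass 70% of its speed; a pose out of reach is approached as far as the arm can. A call with a gripper value outside its range is refused whole. OPENING is the finger opening in m, from 0 to 0.0854, set as the call begins (- or left out, the last holds). The fingers move at their own pace and stop on an object; FORCE is the grip in N (left out, the last holds). Time passes only in rows, so rows that repeat a pose let the fingers close, or fill a call up. It gives the time, the measured TCP pose, the force and the opening at its end, in the units of the state.
- env.get_state(): the state, without advancing time (a new reading comes with each control period).
- env.read_camera(name): name is "side" or "top" or "wrist"; returns (picture, depth): 400x640x3 uint8, blue, green, red; 400x640 float32, m along the optical axis (not along the pixel's ray), 0 where there is no reading.
- env.camera_params(name): a dict with "fx", "fy", "cx", "cy" (pixels), "k1" (the pictures are not rectified: a ray, as slopes to the right and down, at radius r is drawn at 1 + k1 r^2 times it, then the intrinsics apply), "position" and "orientation" of the camera in the world. Camera axes: x right, y up, looking along -z (the intrinsics and any distortion apply to the point x, -y, -z); pixel columns grow to the right and rows downward; lengths in m; the calibration is good to about 2 mm. A picture is of the moment at which its call begins: read the wrist's pose just before it. camera_params takes no time and is no camera call; for the wrist camera it gives the pose at the moment of the call.
- env.hand_in(): hands the job in, once; it reports no verdict.
The state is a dict: "clock": time; "joint_pos": joint angles; "qvel": joint speeds; "tau": joint torques, N m; "tcp_pos": TCP position; "orientation": TCP orientation; "wrist_force": force on the tool from outside, world axes, zero at the start; "ft_torque": the same for the moment, N m; "finger_gap": finger opening in m.
Only numpy, scipy, OpenCV 4.12 (cv2) and the standard library are available. Lean on these libraries where they do the work, as an engineer would, in place of code of your own. Each camera call takes 0.05 s, during which the arm holds its last target. There are 200 camera calls.

## Working session

There is one attempt and no reset: what is moved stays moved. The work goes in short steps, Python scripts to look and compute and a shell command to move; the robot and the scene stay as the last step left them, time stands still between calls to the robot, and variables do not carry over. Pictures are saved under pics/ and viewed, about 8 in all and at most 12, crops included, and the job is handed in when it is done.

```bash
mkdir -p pics; cat > h.py <<'E'
import numpy as np,cv2
from scipy.spatial.transform import Rotation as R
from workcell import env
def quat(q): return R.from_quat([q[1],q[2],q[3],q[0]])
def rays(p,uv):
    uv=np.asarray(uv,float).reshape(-1,2)
    K=np.array([[p['fx'],0,p['cx']],[0,p['fy'],p['cy']],[0,0,1]])
    n=cv2.undistortPoints(uv.reshape(-1,1,2),K,np.array([p['k1'],0,0,0.])).reshape(-1,2)
    d=np.c_[n[:,0],-n[:,1],-np.ones(len(n))]
    return np.array(p['position']),quat(p['orientation']).apply(d)
def onplane(p,uv,z):
    o,d=rays(p,uv); return o+d*((z-o[2])/d[:,2])[:,None]
def bydepth(p,uv,dep):
    o,d=rays(p,uv); return o+d*np.asarray(dep).reshape(-1,1)
def grab(n):
    p=env.camera_params(n); a,d=env.read_camera(n); return p,a,d
E
python3 - <<'E'
from h import *
for n in('top','side'):
    p,a,d=grab(n); cv2.imwrite(f'pics/{n}0.png',a); np.savez(f'{n}0.npz',a=a,d=d); print(n,p)
    hsv=cv2.cvtColor(a,cv2.COLOR_BGR2HSV)
    for c,lo,hi in(('orange',(8,150,120),(20,255,255)),('red',(0,150,90),(6,255,255)),('yellow',(22,130,120),(35,255,255)),('blue',(95,120,60),(130,255,255))):
        m=cv2.inRange(hsv,lo,hi); k,_,s,ce=cv2.connectedComponentsWithStats(m)
        for i in range(1,k):
            if s[i,4]>12:
                dd=np.median(d[_==i]); print(c,s[i],ce[i].round(1),bydepth(p,ce[i],[dd]).round(3))
print(env.get_state())
E
```

```text
top {'fx': 383.0726010612865, 'fy': 383.0726010612865, 'cx': 317.9480504317307, 'cy': 200.04705884882708, 'k1': 0.027502004519285497, 'position': array([ 0.38776182, -0.02122896,  0.95378773]), 'orientation': array([-0.69937598, -0.04584195,  0.06913246,  0.70992426])}
orange [    0   120   127   105 10039] [ 61.1 171.3] [[0.622 0.575 0.008]]
orange [286 165  11  12  58] [290.8 171.2] [[0.598 0.01  0.09 ]]
orange [489 190   6  13  16] [491.6 196.5] [[ 0.547 -0.496  0.003]]
red [343 131  15  15 178] [349.7 138.2] [[ 0.686 -0.132  0.062]]
red [  0 275   6  17  72] [  1.8 283.4] [[0.358 0.641 0.062]]
yellow [533  93  41  90 314] [549.1 125.8] [[ 0.734 -0.665  0.002]]
yellow [499 190  80  29 347] [546.7 202.8] [[ 0.53  -0.635  0.003]]
yellow [268 253  16  17 211] [275.5 260.9] [[0.394 0.048 0.062]]
blue [344 253  18  17 241] [352.7 261.4] [[ 0.39  -0.13   0.061]]
blue [305 270  17  18 240] [312.8 278.4] [[ 0.353 -0.037  0.062]]
blue [195 280  23  18 320] [206.  288.2] [[0.336 0.203 0.061]]
blue [236 284  20  18 285] [245.5 292.4] [[0.325 0.115 0.062]]
blue [622 338  18   7  82] [632.2 34
[... 1339 characters left out ...]
2 -0.143  0.047]]
{'clock': 0.1, 'joint_pos': array([-1.32262997e+00,  3.13925817e-01,  4.50806418e-02,  1.30359753e+00,
       -3.47049976e-06,  1.43115218e+00]), 'qvel': array([-0.00115605, -0.00108263,  0.00255716, -0.00140504, -0.00065438,
       -0.00080113]), 'tau': array([ 1.49399359e-03, -4.81725168e+01,  2.99244958e+01,  1.26886839e-02,
       -2.42394763e-04, -6.87911594e-06]), 'tcp_pos': array([ 0.21729591, -0.53186344,  0.23049286]), 'orientation': array([-8.21880835e-04,  9.81258875e-01,  1.92692355e-01, -4.63777918e-05]), 'wrist_force': array([ 0.23527094, -0.20994396, -0.01481618]), 'ft_torque': array([ 0.04008733, -0.02026113,  0.01943261]), 'finger_gap': 0.08579722996825265}
```

View pics/top0.png

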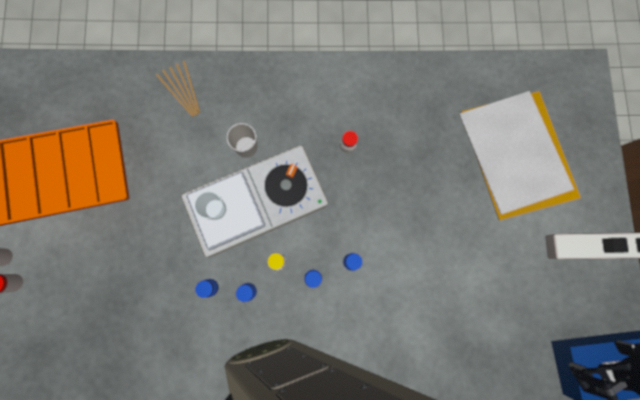

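View pics/side0.png

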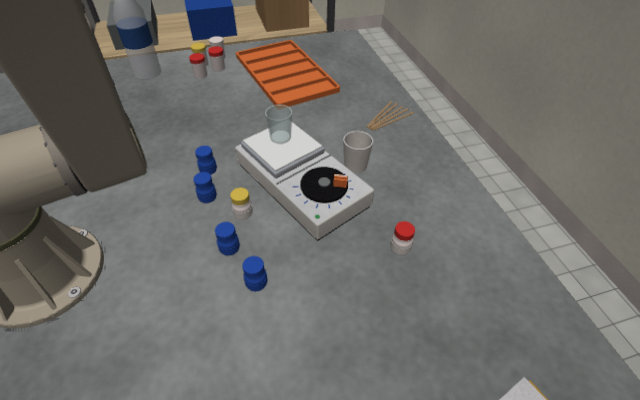

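Top view: dial at (286,185), lug up-right of it at (291,171), beaker (210,206), cup (242,139), red jar (349,139), yellow jar (276,261). The side view agrees. Next I'll measure the dial centre and the lug angle.

```bash
cat > meas.py <<'E'
from h import *
def dial(n,p,a,box):
    x0,y0,x1,y1=box; hsv=cv2.cvtColor(a,cv2.COLOR_BGR2HSV)
    blk=np.zeros(a.shape[:2],np.uint8); blk[y0:y1,x0:x1]=(cv2.inRange(hsv,(0,0,0),(180,255,70)))[y0:y1,x0:x1]
    k,l,s,c=cv2.connectedComponentsWithStats(blk); i=1+np.argmax(s[1:,4])
    cn=max(cv2.findContours((l==i).astype(np.uint8),0,1)[0],key=len).reshape(-1,2)
    P=onplane(p,cv2.convexHull(cn.astype(np.int32)).reshape(-1,2),.07)[:,:2]
    (c,r)=cv2.minEnclosingCircle(P.astype(np.float32)*1000)
    e=onplane(p,[cv2.fitEllipse(cv2.convexHull(cn.astype(np.int32)))[0]],.07)[0,:2]
    og=np.zeros_like(blk); og[y0:y1,x0:x1]=cv2.inRange(hsv,(4,110,90),(22,255,255))[y0:y1,x0:x1]
    uv=np.argwhere(og)[:,::-1]; L=onplane(p,uv,.09)[:,:2]
    m=L.mean(0)
    print(n,'circ',np.round(c,1),round(r,1),'ell',e.round(4),'lug',m.round(4),len(L),'ang',np.degrees(np.arctan2(*(m-e)[::-1])).round(1),'rad',np.linalg.norm(m-e).round(4))
    return e,m
E
python3 - <<'E'
from meas import *
for n,box in(('top',(255,150,320,215)),('side',(290,160,365,210))):
    z=np.load(n+'0.npz'); p=env.camera_params(n); a=z['a']; dial(n,p,a,box)
    if n=='top':
        hsv=cv2.cvtColor(a,cv2.COLOR_BGR2HSV)
        m=np.zeros((400,640),np.uint8); m[140:260,175:335]=(cv2.inRange(hsv,(0,0,165),(180,40,255)))[140:260,175:335]
        m=cv2.morphologyEx(m,cv2.MORPH_CLOSE,np.ones((5,5)));cn=max(cv2.findContours(m,0,2)[0],key=cv2.contourArea)
        r=cv2.boxPoints(cv2.minAreaRect(cn)); W=onplane(p,r,.06)[:,:2]; print('housing corners',W.round(3).tolist())
        e=np.diff(np.r_[W,W[:1]],axis=0); print(np.linalg.norm(e,axis=1).round(3),np.degrees(np.arctan2(e[:,1],e[:,0])).round(1))
        for nm,px,zz in(('cup',(242,137),.08),('beaker',(212,203),.152)): print(nm,onplane(p,[px],zz).round(3))
        cv2.imwrite('pics/crop1.png',cv2.resize(a[140:260,175:335],None,fx=5,fy=5,interpolation=3))
E
```

```text
top circ [569.8  23.1] 47.6 ell [0.5691 0.0235] lug [0.5978 0.01  ] 93 ang -25.1 rad 0.0317
housing corners [[0.549, 0.271], [0.673, -0.014], [0.524, -0.074], [0.408, 0.207]]
[0.311 0.16  0.304 0.155] [ -66.4 -158.2  112.6   24.4]
cup [[0.684 0.125 0.08 ]]
beaker [[0.516 0.173 0.152]]
side circ [572.   18.4] 52.7 ell [0.5711 0.0164] lug [ 0.5993 -0.002 ] 140 ang -33.0 rad 0.0337
```

View pics/crop1.png

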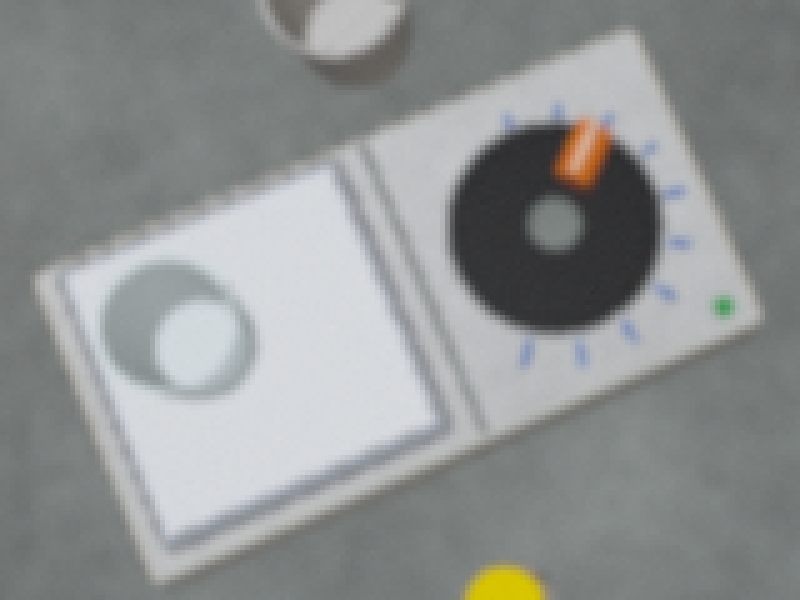

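Crop: the lug (583,152) stands at the third tick (48°) with its hub at (555,225). That puts the dial at about (0.570, 0.0225), the lug heading at about -25° in the world and the target at about -121°. I'll move in above it with the fingers shut, turning the tool so that its x axis points along the push.

```bash
python3 -m creep '[[0.02,-0.013,0,0,0,-7],[0.06,-0.039,0,0,0,-14],[0.1,-0.065,0,0,0,-21],[0.14,-0.09,0,0,0,-28],[0.18,-0.116,0,0,0,-35],[0.22,-0.142,0,0,0,-42],[0.26,-0.168,0,0,0,-49],[0.294,-0.189,0,0,0,-56]]' 0 20
python3 -m creep '[[0.04,0.017,0,0,0,-7],[0.08,0.034,0,0,0,-14],[0.12,0.051,0,0,0,-21],[0.16,0.069,0,0,0,-28],[0.2,0.086,0,0,0,-35],[0.24,0.103,0,0,0,-42],[0.28,0.12,0,0,0,-49],[0.321,0.138,0,0,0,-56]]'
python3 -m creep '[[0,0,0,0,0,-7],[0,0,0,0,0,-14],[0,0,0,0,0,-21],[0,0,0,0,0,-28],[0,0,0,0,0,-35],[0,0,0,0,0,-42],[0,0,0,0,0,-49],[0,0,0,0,0,-56]]'
python3 -m creep '[[0,0,0,0,0,-7],[0,0,0,0,0,-14],[0,0,0,0,0,-21],[0,0,0,0,0,-28],[0,0,0,0,0,-35],[0,0,0,0,0,-42],[0,0,0,0,0,-49],[0,0,0,0,0,-55]]'
python3 - <<'E'
from meas import *
p,a,d=grab('wrist'); cv2.imwrite('pics/w1.png',a); np.savez('w1.npz',a=a,d=d); import pickle; pickle.dump(p,open('w1.pkl','wb'))
s=env.get_state(); print(s['clock'],s['tcp_pos'],s['joint_pos'],s['orientation'],p)
p,a,d=grab('top'); cv2.imwrite('pics/t1.png',cv2.resize(a[100:280,200:380],None,fx=3.3,fy=3.3))
E
```

```text
clock: 0.9
tcp_pos: [0.4188, -0.2438, 0.2311]
orientation: [-0.0, 0.774, 0.633, 0.0]
wrist_force: [0.9, -0.6, 1.1]
finger_gap: 0.0
clock: 1.7
tcp_pos: [0.6192, 0.0415, 0.2308]
orientation: [-0.0, 0.387, 0.922, -0.0]
wrist_force: [0.7, -0.4, 0.7]
finger_gap: -0.0002
clock: 2.5
tcp_pos: [0.6184, 0.0399, 0.2306]
orientation: [-0.001, -0.092, 0.996, 0.0]
wrist_force: [-0.2, -0.4, 0.8]
finger_gap: -0.0002
clock: 3.3
tcp_pos: [0.6184, 0.0399, 0.2307]
orientation: [-0.001, -0.541, 0.841, 0.0]
wrist_force: [-0.2, 0.1, 0.4]
finger_gap: 0.0
3.35 [0.6184481  0.03987698 0.23067584] [-6.50006788e-02  4.03581967e-01  1.74925280e-01  1.34330885e+00
 -1.19881593e-04 -1.21141168e+00] [-5.05246366e-04 -5.42327923e-01  8.40166697e-01  3.00140546e-04] {'fx': 356.87271502737536, 'fy': 356.87271502737536, 'cx': 325.32329440597965, 'cy': 201.64601619941064, 'k1': -0.05251681594033101, 'position': array([ 0.58425053, -0.03587272,  0.37367301]), 'orientation': array([ 0.20968113, -0.03376488, -0.15764732,  0.96438637])}
```

View pics/w1.png

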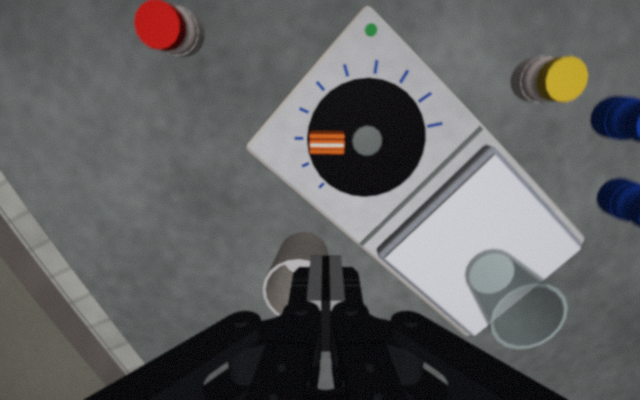

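The wrist view shows the dial (hub at (367,141)), the lug at (327,142) on the third tick, the fingertips at (325,265), and the cup and beaker well clear.

```bash
cat > wr.py <<'E'
from h import *
def wdial(p,a):
    hsv=cv2.cvtColor(a,cv2.COLOR_BGR2HSV)
    og=cv2.inRange(hsv,(4,110,90),(22,255,255))
    k,l,s,c=cv2.connectedComponentsWithStats(og); 
    cand=[i for i in range(1,k) if s[i,4]>150]
    L=onplane(p,np.argwhere(np.isin(l,cand))[:,::-1],.092)[:,:2]
    m=L.mean(0); ax=np.linalg.eigh(np.cov(L.T))[1][:,-1]
    return m,ax,len(L)
E
python3 - <<'E'
from wr import *; import pickle
a=np.load('w1.npz')['a']; p=pickle.load(open('w1.pkl','rb'))
m,ax,n=wdial(p,a)
# disc
g=cv2.cvtColor(a,cv2.COLOR_BGR2GRAY); k=np.zeros_like(g); k[70:205,300:435]=(g<75)[70:205,300:435]*255
cn=max(cv2.findContours(k,0,1)[0],key=len)
e=cv2.fitEllipse(cv2.convexHull(cn)); c=onplane(p,[e[0]],.07)[0,:2]
print('disc',c,e,'hub',onplane(p,[(367,141)],.074)[0]); print('lug',m,n,np.degrees(np.arctan2(*(m-c)[::-1])),np.linalg.norm(m-c),'axis',np.degrees(np.arctan2(ax[1],ax[0])))
E
```

```text
disc [0.57081058 0.01849668] ((366.0025939941406, 136.7354278564453), (115.25480651855469, 119.1134262084961), 41.85601806640625) hub [0.57159519 0.02142783 0.074     ]
lug [0.60177167 0.00584757] 663 -22.222395681141 0.03344530908081949 axis 153.16068752797858
```

```bash
python3 -m creep '[[0,0,0.02,0,0,0],[0,0,0.05,0,0,0.5],[0,0,0.08,0,0,1],[0,0,0.105,0,0,1.5],[0,0,0.13,0,0,1.5],[0,0,0.143,0,0,1.5],[0,0,0.151,0,0,1.5],[0,0,0.151,0,0,1.5]]'
python3 -m creep '[[0.003,0,0,0,0,0],[0.006,0,0,0,0,0],[0.009,0,0,0,0,0],[0.012,0,0,0,0,0],[0.014,0,0,0,0,0],[0.016,0,0,0,0,0],[0.016,0,0,0,0,0],[0.016,0,0,0,0,0]]'
python3 - <<'E'
from wr import *
p,a,d=grab('wrist'); cv2.imwrite('pics/w2.png',a); m,ax,n=wdial(p,a); print(m,n,np.degrees(np.arctan2(ax[1],ax[0])))
E
```

```text
clock: 4.2
tcp_pos: [0.6183, 0.0399, 0.0795]
orientation: [-0.001, -0.527, 0.85, 0.0]
wrist_force: [0.2, -0.4, 0.3]
finger_gap: -0.0003
clock: 5.0
tcp_pos: [0.6117, 0.0255, 0.0803]
orientation: [-0.0, -0.528, 0.849, -0.0]
wrist_force: [0.2, -0.6, -0.1]
finger_gap: -0.0003
[0.5999759  0.00268521] 3039 152.0777752082525
```

View pics/w2.png

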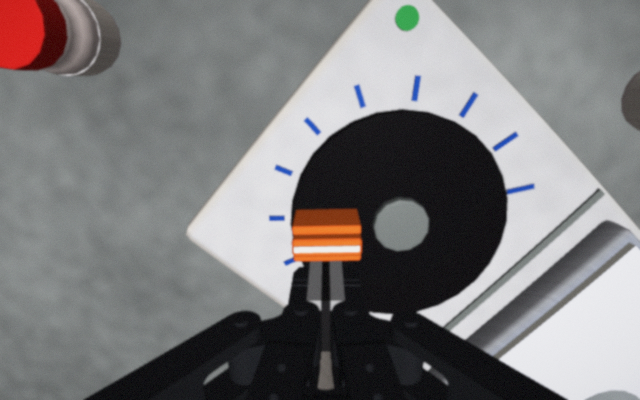

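The wrist view shows the fingertips (325,270) close behind the lug (327,235), with no contact force yet. I'll start the arc at 12° per call, turning the tool about the dial axis.

```bash
cat > chk.py <<'E'
from wr import *; import sys
p,a,d=grab('wrist'); cv2.imwrite(f'pics/{sys.argv[1]}.png',a); m,ax,n=wdial(p,a); s=env.get_state()
C=np.array([.571,.021]); t=np.array(s['tcp_pos']); q=s['orientation']
X=quat(q).apply([1,0,0]);Y=quat(q).apply([0,1,0]); v=np.r_[C,t[2]]-t
ang=np.degrees(np.arctan2(ax[1],ax[0])); ang=ang-180 if ang>60 else ang
print('lugpos ang',np.degrees(np.arctan2(*(m-C)[::-1])).round(1),'axis',ang.round(1),'n',n,'tool yaw',np.degrees(np.arctan2(X[1],X[0])).round(1),'centre in tool',(v@X).round(4),(v@Y).round(4),'z',t[2].round(4),'clock',s['clock'])
E
python3 chk.py w2b
python3 -m creep '[[0.0009,-0.0006,0,0,0,1.5],[0.0018,-0.0011,0,0,0,3],[0.0028,-0.0016,0,0,0,4.5],[0.0037,-0.0021,0,0,0,6],[0.0047,-0.0026,0,0,0,7.5],[0.0057,-0.003,0,0,0,9],[0.0067,-0.0034,0,0,0,10.5],[0.0077,-0.0038,0,0,0,12]]'
python3 chk.py w3
python3 -m creep '[[0.0009,-0.0006,0,0,0,1.5],[0.0018,-0.0011,0,0,0,3],[0.0028,-0.0016,0,0,0,4.5],[0.0037,-0.0021,0,0,0,6],[0.0047,-0.0026,0,0,0,7.5],[0.0057,-0.003,0,0,0,9],[0.0067,-0.0034,0,0,0,10.5],[0.0077,-0.0038,0,0,0,12]]'
python3 chk.py w4
```

```text
lugpos ang -32.3 axis -27.8 n 3046 tool yaw -116.3 centre in tool 0.0221 0.0345 z 0.0802 clock 5.1
clock: 5.9
tcp_pos: [0.6115, 0.0164, 0.0802]
orientation: [-0.0, -0.435, 0.9, -0.0]
wrist_force: [-0.5, -0.3, -0.7]
finger_gap: 0.0002
lugpos ang -44.3 axis -41.0 n 3041 tool yaw -128.5 centre in tool 0.0213 0.0349 z 0.0803 clock 5.95
clock: 6.75
tcp_pos: [0.6099, 0.0084, 0.0803]
orientation: [-0.0, -0.339, 0.941, -0.0]
wrist_force: [0.4, 0.4, 0.1]
finger_gap: -0.0002
lugpos ang -56.3 axis -52.3 n 3029 tool yaw -140.5 centre in tool 0.0218 0.0345 z 0.0803 clock 6.8
```

One click so far (axis -27.8 → -52.3). Now click two.

```bash

python3 -m creep '[[0.0009,-0.0006,0,0,0,1.5],[0.0018,-0.0011,0,0,0,3],[0.0028,-0.0016,0,0,0,4.5],[0.0037,-0.0021,0,0,0,6],[0.0047,-0.0026,0,0,0,7.5],[0.0057,-0.003,0,0,0,9],[0.0067,-0.0034,0,0,0,10.5],[0.0077,-0.0038,0,0,0,12]]'
python3 chk.py w5
python3 -m creep '[[0.0009,-0.0006,0,0,0,1.5],[0.0018,-0.0011,0,0,0,3],[0.0028,-0.0016,0,0,0,4.5],[0.0037,-0.0021,0,0,0,6],[0.0047,-0.0026,0,0,0,7.5],[0.0057,-0.003,0,0,0,9],[0.0057,-0.003,0,0,0,9],[0.0057,-0.003,0,0,0,9]]'
python3 chk.py w6
```

```text
clock: 7.6
tcp_pos: [0.6061, 0.0003, 0.0803]
orientation: [-0.0, -0.238, 0.971, -0.0]
wrist_force: [0.5, 1.9, -0.4]
finger_gap: 0.0001
lugpos ang -68.0 axis -65.4 n 3026 tool yaw -152.5 centre in tool 0.0212 0.0348 z 0.0802 clock 7.65
clock: 8.45
tcp_pos: [0.6028, -0.0047, 0.0803]
orientation: [0.0, -0.163, 0.987, -0.0]
wrist_force: [-0.1, -1.1, -0.7]
finger_gap: -0.0002
lugpos ang -80.0 axis -78.9 n 3038 tool yaw -161.3 centre in tool 0.0219 0.0345 z 0.0803 clock 8.5
```

View pics/w6.png

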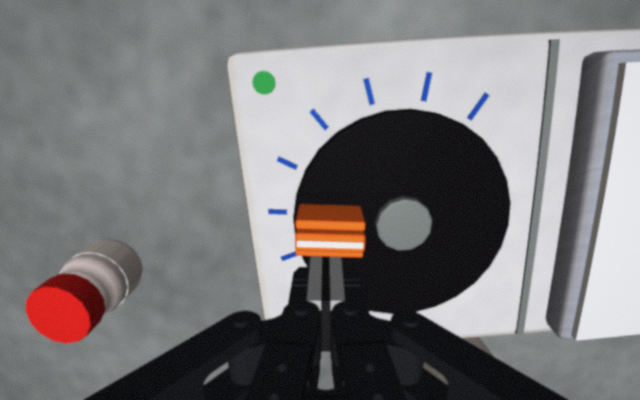

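Lug now on tick index 4, at (277,212) in the picture: two clicks. Now the third.

```bash

python3 -m creep '[[0.0009,-0.0006,0,0,0,1.5],[0.0018,-0.0011,0,0,0,3],[0.0028,-0.0016,0,0,0,4.5],[0.0037,-0.0021,0,0,0,6],[0.0047,-0.0026,0,0,0,7.5],[0.0057,-0.003,0,0,0,9],[0.0067,-0.0034,0,0,0,10.5],[0.0077,-0.0038,0,0,0,12]]'
python3 chk.py w7
python3 -m creep '[[0.0009,-0.0006,0,0,0,1.5],[0.0018,-0.0011,0,0,0,3],[0.0028,-0.0016,0,0,0,4.5],[0.0037,-0.0021,0,0,0,6],[0.0047,-0.0026,0,0,0,7.5],[0.0057,-0.003,0,0,0,9],[0.0057,-0.003,0,0,0,9],[0.0057,-0.003,0,0,0,9]]'
python3 chk.py w8
```

```text
clock: 9.3
tcp_pos: [0.5971, -0.0104, 0.0804]
orientation: [0.001, -0.058, 0.998, 0.0]
wrist_force: [2.9, 2.8, -2.7]
finger_gap: -0.0001
lugpos ang -87.2 axis -83.1 n 3030 tool yaw -173.4 centre in tool 0.0221 0.0343 z 0.0803 clock 9.35
clock: 10.15
tcp_pos: [0.5913, -0.0144, 0.0803]
orientation: [-0.0, 0.02, 1.0, -0.0]
wrist_force: [-0.1, 0.4, -0.1]
finger_gap: -0.0003
lugpos ang -103.8 axis -103.6 n 3052 tool yaw 177.7 centre in tool 0.0217 0.0346 z 0.0803 clock 10.2
```

Three clicks (71.5°). For the last one I'll push 12°, then 9° more.

```bash

python3 -m creep '[[0.0009,-0.0006,0,0,0,1.5],[0.0018,-0.0011,0,0,0,3],[0.0028,-0.0016,0,0,0,4.5],[0.0037,-0.0021,0,0,0,6],[0.0047,-0.0026,0,0,0,7.5],[0.0057,-0.003,0,0,0,9],[0.0067,-0.0034,0,0,0,10.5],[0.0077,-0.0038,0,0,0,12]]'
python3 chk.py w9
python3 -m creep '[[0.0006,-0.0004,0,0,0,1],[0.0012,-0.0008,0,0,0,2],[0.0018,-0.0011,0,0,0,3],[0.0025,-0.0015,0,0,0,4],[0.0031,-0.0018,0,0,0,5],[0.0037,-0.0021,0,0,0,6],[0.0043,-0.0024,0,0,0,7],[0.0047,-0.0026,0,0,0,7.5]]'
python3 chk.py w10
```

```text
clock: 11.0
tcp_pos: [0.5841, -0.0179, 0.0804]
orientation: [0.001, 0.125, 0.992, 0.0]
wrist_force: [2.3, -0.4, -2.1]
finger_gap: -0.0
lugpos ang -107.8 axis -103.2 n 3019 tool yaw 165.5 centre in tool 0.0223 0.0344 z 0.0804 clock 11.05
clock: 11.85
tcp_pos: [0.5772, -0.0193, 0.0801]
orientation: [-0.001, 0.189, 0.982, -0.0]
wrist_force: [0.0, -0.7, -0.6]
finger_gap: 0.0002
lugpos ang -117.8 axis -114.7 n 3024 tool yaw 158.1 centre in tool 0.0206 0.0351 z 0.08 clock 11.9
```

View pics/w10.png

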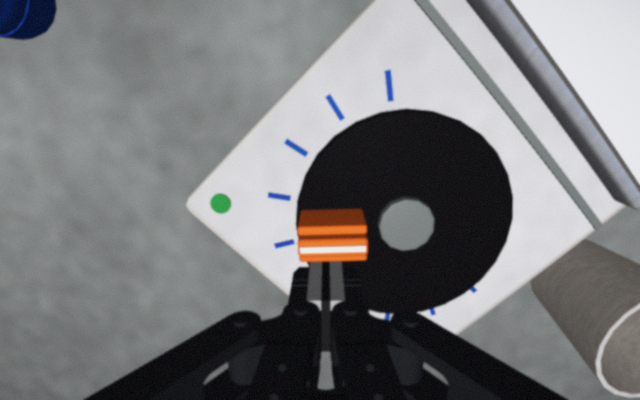

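The lug sits between ticks 5 (285,244) and 6 (280,196), about halfway. I'll push another 5°.

```bash

python3 -m creep '[[0.0006,-0.0004,0,0,0,1],[0.0012,-0.0008,0,0,0,2],[0.0018,-0.0011,0,0,0,3],[0.0025,-0.0015,0,0,0,4],[0.0031,-0.0018,0,0,0,5],[0.0031,-0.0018,0,0,0,5],[0.0031,-0.0018,0,0,0,5],[0.0031,-0.0018,0,0,0,5]]'
python3 chk.py w11
```

```text
clock: 12.7
tcp_pos: [0.5748, -0.0197, 0.0803]
orientation: [0.0, 0.232, 0.973, -0.0]
wrist_force: [0.3, -0.1, 0.3]
finger_gap: 0.0003
lugpos ang -128.0 axis 53.1 n 3024 tool yaw 153.2 centre in tool 0.0217 0.0346 z 0.0803 clock 12.75
```

95.7°: the fourth click has snapped in. Back off from the lug and lift.

```bash

python3 -m creep '[[-0.004,0,0,0,0,0],[-0.008,0,0,0,0,0],[-0.012,0,0,0,0,0],[-0.012,0,-0.02,0,0,0],[-0.012,0,-0.05,0,0,0],[-0.012,0,-0.085,0,0,0],[-0.012,0,-0.12,0,0,0],[-0.012,0,-0.15,0,0,0]]'
python3 -m creep '[[-0.02,0,0,0,0,0],[-0.04,0,0,0,0,0],[-0.04,0,0,0,0,0],[-0.04,0,0,0,0,0],[-0.04,0,0,0,0,0],[-0.04,0,0,0,0,0],[-0.04,0,0,0,0,0],[-0.04,0,0,0,0,0]]'
python3 chk.py w12
python3 - <<'E'
from meas import *
p,a,d=grab('side'); b=np.load('side0.npz')['a']
cv2.imwrite('pics/s2.png',np.hstack([x[90:270,190:430] for x in(b,a)]).repeat(1,0)); hsv=cv2.cvtColor(a,cv2.COLOR_BGR2HSV)
for nm,z in(('red',((0,150,90),(6,255,255))),('yellow',((22,130,120),(35,255,255)))):
    for x in(b,a):
        m=cv2.inRange(cv2.cvtColor(x,cv2.COLOR_BGR2HSV),*z); m[:100]=0; print(nm,np.argwhere(m)[:,::-1].mean(0).round(1))
E
```

```text
clock: 13.55
tcp_pos: [0.586, -0.0254, 0.2323]
orientation: [0.001, 0.232, 0.973, -0.0]
wrist_force: [0.6, -0.3, 0.5]
finger_gap: -0.0
clock: 14.35
tcp_pos: [0.6209, -0.0429, 0.2304]
orientation: [0.0, 0.231, 0.973, -0.0]
wrist_force: [-0.3, 0.1, -0.1]
finger_gap: 0.0001
lugpos ang 43.6 axis 48.7 n 1120 tool yaw 153.2 centre in tool 0.0735 0.0346 z 0.2304 clock 14.4
red [404.4 230.4]
red [404.4 230.4]
yellow [239.  194.5]
yellow [238.9 194.6]
```

View pics/w12.png

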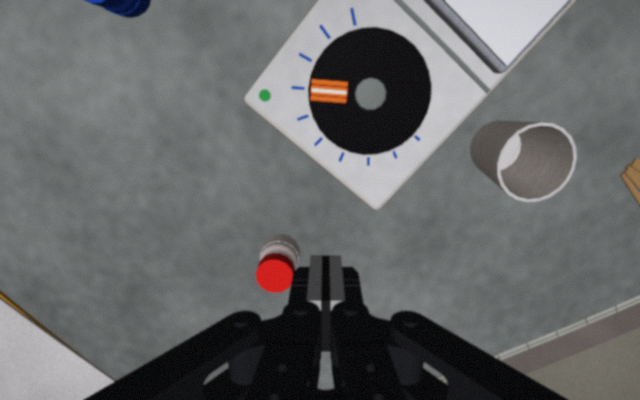

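View pics/s2.png

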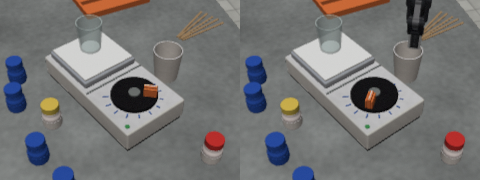

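The lug points at tick (298,88). That is index 6, since ticks 7–9 lie beyond it and 0–5 behind, so it is four up from index 2. The side view shows the beaker, cup and jars unmoved.

```bash
python3 -c "
from workcell import env
print(env.hand_in())"
```

```text
the job is handed in; nothing more can be done
None
```

I turned the dial up four clicks by pushing the lug's anticlockwise cheek with the shut fingers. I then backed off, lifted clear and handed the job in at about 14.5 s of the 51 s allowed.

**Clicks:** the lug's measured position turned through 24.0°, 47.7°, 71.5° and 95.7° at clicks one to four. The last picture shows the lug on the seventh of the ten ticks. It started on the third.

**Other objects:** both jar lids are within 0.2 pixel of where they were in the side picture. The beaker and cup look unmoved by eye; I did not measure them.

**Forces:** the wrist force stayed below about 5 N in every reading.

**Checks that disagreed:**
- The lug's long-axis angle gave about 99° for the total turn. I put that down to bias from the cheek showing in the picture.
- The final automatic lug-angle reading was thrown off by another orange object in view, so I relied on the tick count instead.
- The dial centre from the side camera differed by about 5–7 mm from the top and wrist values. I used the wrist value, and the finger kept contact throughout.

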